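# Sort the swapped sample jars on the ship's stirrers

### The arm

A 6-joint arm with a two-finger parallel gripper is mounted at the origin on the work surface. World frame = base frame: x ahead of the robot, y to its left, z up, the work surface at z = 0. Lengths are in m, angles in degrees, forces in N, time in s.
With the tool pointing down it reaches from about 0.325 to 0.85 m from the base axis. Payload 15.5 kg.
Tool frame: the origin (TCP) lies midway between the tips of the shut fingers; the grasp point (between the pads) lies 19 mm behind it; z points along the fingers, y is the line along which they close (so a half turn about z gives the same grasp; the last joint's range is limited). The gripper opens to 91 mm and grips with 3 to 60 N. Pads are 32 mm wide; open, the fingers measure 118 mm over their backs; the gripper's body (76 mm by 178 mm) begins 60 mm behind the grasp point.
Start: joints at [58.642, 28.281, 77.091, -0, 74.628, -5.472], TCP at [0.273, 0.562, 0.214] pointing down, gripper open.
Joint ranges: [-166.48, 166.48], [-47.26, 123.95], [12.59, 153.08], [-70.14, 250.14], [6.76, 159.57], [-176.63, 176.63]. Speed limits (degrees/s): [108.29, 108.29, 147.25, 172.46, 172.46, 172.46].

### API

Orientations are given as a 3x3 rotation matrix whose columns are the frame's x, y, z axes.
In Python, from bench import ctrl gives the robot as it stands. The module is installed in compiled form; this text tells all that it offers. Calls block until the motion is done:
- ctrl.goto(position, orientation): joint-space move of the TCP to a pose.
- ctrl.move_l(position, vel=0.15, ori=None, contact_N=None): straight line of the TCP; ori=None keeps the orientation; vel is the mean speed in m/s. With contact_N (N) it stops when the force on the tool has changed by that much, and returns True; else False.
- ctrl.movej(angles): joint-space move.
- ctrl.command_gripper(opening): opening from 0.0 (shut) to 1.0 (fully open); the grip force is fixed at half the most; returns when the fingers have stopped.
- ctrl.sleep(seconds).
- ctrl.ik(position, orientation): joint angles nearest the present ones, or None.
- ctrl.read_camera(name): name is "side" or "top"; returns the picture (400x640x3 uint8, blue, green, red); there is no depth.
- ctrl.camera_params(name): a dict with "fx", "fy", "cx", "cy" (pixels), "pose" (4x4, takes a point from camera to world coordinates). Camera axes: x right, y up, looking along -z (the intrinsics and any distortion apply to the point x, -y, -z); pixel columns grow to the right and rows downward; lengths in m; the calibration is good to about 2 mm. A picture is of the moment at which its call begins. camera_params takes no time and is no camera call.
A pose or a line that the arm cannot do raises ctrl.MotionError and nothing moves.
- ctrl.sign_off(): hands the job in; it is judged then, once.
Readings, each from a call of its own:
- ctrl.current_t(): time.
- ctrl.current_q(): joint angles.
- ctrl.current_dq(): joint speeds.
- ctrl.current_effort(): joint torques, N m.
- ctrl.current_tool_pos(): TCP position.
- ctrl.current_eef_rot(): TCP orientation.
- ctrl.current_contact_force(): force on the tool from outside, world axes, zero at the start.
- ctrl.current_wrist_torque(): the same for the moment, N m.
- ctrl.current_grip_width(): opening from 0.0 (shut) to 1.0 (fully open).
- ctrl.current_grasp_force(): force on a finger pad.
Only numpy, scipy, OpenCV 4.12 (cv2) and the standard library are available. Lean on these libraries where they do the work, as an engineer would, in place of code of your own. Each camera call takes 0.05 s, during which the arm holds its last target. There are 200 camera calls.

### The job

The four sample jars were put on the wrong stirrers: move them so that each stands flat inside the collar of the stirrer whose colour matches its cap, using the spare grey stirrer as the parking spot and leaving it empty again. The ship rolls, so never stand a jar on the bench, tip one over or drop one: set each down before letting go. Leave the pipette stand where it is.

Things in the scene. Friction and masses are not known exactly. Their poses are not given: they have to be found in the camera images.
- jar_red: Loose glass sample jar with a red screw cap and a red label band. 80 mm tall: body 52 mm across for the lower 58 mm, cap 54 mm across from 62 to 80 mm. About 0.15 to 0.31 kg. Origin at the centre of its underside, z up through the cap. The grip for all jars: across the body or cap, from above. At the start every jar stands on a stirrer of another colour.
- jar_blue: Loose glass sample jar with a blue screw cap and a blue label band. 80 mm tall: body 52 mm across for the lower 58 mm, cap 54 mm across from 62 to 80 mm. About 0.15 to 0.31 kg. Origin at the centre of its underside, z up through the cap.
- jar_yellow: Loose glass sample jar with a yellow screw cap and a yellow label band. 80 mm tall: body 52 mm across for the lower 58 mm, cap 54 mm across from 62 to 80 mm. About 0.15 to 0.31 kg. Origin at the centre of its underside, z up through the cap.
- jar_green: Loose glass sample jar with a green screw cap and a green label band. 80 mm tall: body 52 mm across for the lower 58 mm, cap 54 mm across from 62 to 80 mm. About 0.15 to 0.31 kg. Origin at the centre of its underside, z up through the cap.
- stirrer_red: Round white stirrer base, 92 mm across, fixed to the bench, with a red collar around its flat top; the red-capped jar belongs on it. Flat floor 18 mm above the bench; collar 72 mm inside, 88 mm outside, its rim 8 mm above that floor (26 mm above the bench). Origin at the centre of its underside, on the bench; z up.
- stirrer_blue: Round white stirrer base, 92 mm across, fixed to the bench, with a blue collar around its flat top; the blue-capped jar belongs on it. Flat floor 18 mm above the bench; collar 72 mm inside, 88 mm outside, its rim 8 mm above that floor (26 mm above the bench). Origin at the centre of its underside, on the bench; z up.
- stirrer_yellow: Round white stirrer base, 92 mm across, fixed to the bench, with a yellow collar around its flat top; the yellow-capped jar belongs on it. Flat floor 18 mm above the bench; collar 72 mm inside, 88 mm outside, its rim 8 mm above that floor (26 mm above the bench). Origin at the centre of its underside, on the bench; z up.
- stirrer_green: Round white stirrer base, 92 mm across, fixed to the bench, with a green collar around its flat top; the green-capped jar belongs on it. Flat floor 18 mm above the bench; collar 72 mm inside, 88 mm outside, its rim 8 mm above that floor (26 mm above the bench). Origin at the centre of its underside, on the bench; z up.
- stirrer_grey: The spare stirrer with a grey collar, the same in size and shape as the others, also fixed; empty at the start, the parking spot. Origin at the centre of its underside, on the bench; z up.
- pipette_stand: Loose stand on the robot's left with a hanging white pipette: grey round base 110 mm across, 278 mm tall, 0.9 kg. A bystander, not to be disturbed. Origin at the centre of its underside; z up. (A low box of pipette tips, 58 mm tall, on the robot's right and a computer mouse on its left also lie on the bench, both clear of the stirrers.)

How it is judged:
By the outcome, as a careful person would: the job done as asked, in the order asked, and still so for the second after the job is handed in, with the robot touching nothing.
It also fails if it takes over 109 s, if anything falls off the work surface, if the arm or the gripper's body presses on something with over 40 N, if the wrist force passes 120 N, or if a joint passes its speed limit or range.

## Working session

There is one attempt and no reset: what is moved stays moved. The work goes in short steps, each a Python script; the robot and the scene stay as the last script left them, time stands still between calls to the robot, and variables do not carry over. Pictures are saved under pics/ and viewed, at most 14 in all, crops included, and the job is handed in when it is done.

```bash
mkdir -p pics; python3 - <<'E'
from bench import ctrl
import cv2,numpy as np
np.set_printoptions(precision=4,suppress=True)
for n in("top","side"):
    cv2.imwrite(f"pics/{n}0.png",ctrl.read_camera(n)); p=ctrl.camera_params(n); print(n,p)
print(ctrl.current_t(),ctrl.current_eef_rot(),ctrl.current_grip_width())
E
```

```text
top {'fx': 396.73793146034353, 'fy': 396.73793146034353, 'cx': 320.79235841802983, 'cy': 195.87010657649057, 'pose': array([[-0.0163,  0.9814, -0.1913,  0.3657],
       [-0.9994, -0.0103,  0.0327,  0.1112],
       [ 0.0302,  0.1917,  0.981 ,  0.8968],
       [ 0.    ,  0.    ,  0.    ,  1.    ]])}
side {'fx': 478.602044648656, 'fy': 478.602044648656, 'cx': 305.9587266510913, 'cy': 205.25633688633437, 'pose': array([[ 0.9992,  0.0372, -0.0116,  0.5136],
       [-0.0363,  0.779 , -0.626 , -0.6102],
       [-0.0142,  0.6259,  0.7798,  0.8966],
       [ 0.    ,  0.    ,  0.    ,  1.    ]])}
0.1 [[-0.8997  0.4366 -0.0006]
 [ 0.4366  0.8997 -0.0009]
 [ 0.0001 -0.0011 -1.    ]] 0.9997780141311825
```

View pics/top0.png

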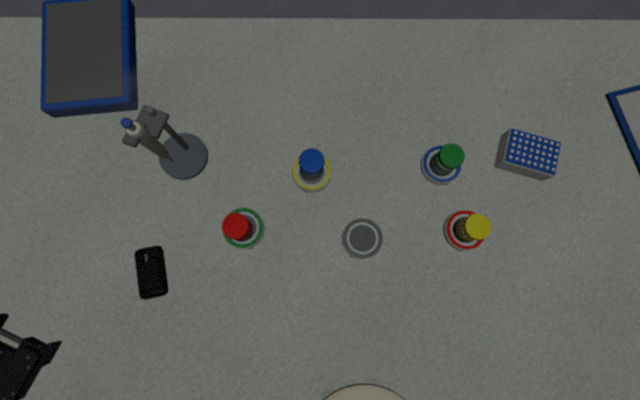

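View pics/side0.png

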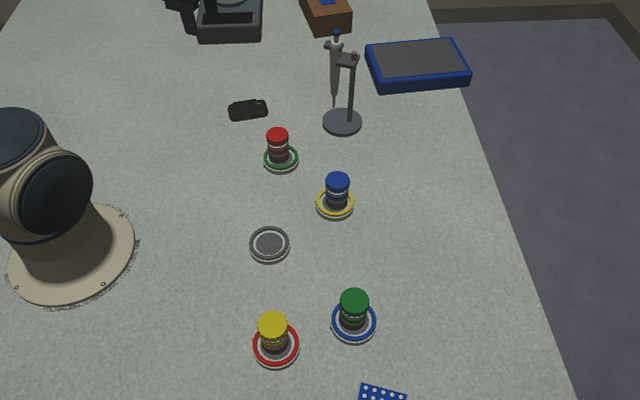

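The top view shows red on green (240,228), blue on yellow (312,165), green on blue (443,160), yellow on red (468,230) and an empty grey stirrer (362,238). The pipette stand base is at (183,156). The side view agrees, with no other obstacles near the stirrers.

```bash
cat > vis.py <<'E'
from bench import ctrl
import cv2, numpy as np
from scipy.optimize import least_squares
HUE={"red":[(0,8),(172,180)],"yellow":[(20,35)],"green":[(45,85)],"blue":[(100,125)]}
def rays(n,uv,z):
    p=ctrl.camera_params(n); uv=np.float64(uv)
    d=np.c_[(uv[:,0]-p["cx"])/p["fx"],-(uv[:,1]-p["cy"])/p["fy"],-np.ones(len(uv))]@p["pose"][:3,:3].T
    o=p["pose"][:3,3]; return (o+d*((z-o[2])/d[:,2])[:,None])[:,:2]
def blobs(img,col):
    h=cv2.cvtColor(img,cv2.COLOR_BGR2HSV)
    m=sum(cv2.inRange(h,(a,110,50),(b,255,255)) for a,b in HUE[col])
    n,l,s,c=cv2.connectedComponentsWithStats(m.astype(np.uint8))
    return [np.argwhere(l==i)[:,::-1] for i in range(1,n) if s[i,4]>15]
def circle(P,r):
    f=lambda c:np.hypot(*(P-c).T)-r
    s=least_squares(f,P.mean(0),loss="soft_l1",f_scale=.002); return s.x,np.sqrt(np.mean(f(s.x)**2))
def cap(n,img,col,near,z=.098):
    """circle fit to the far half of the cap's top rim, nearest to 'near'"""
    best=None
    for b in blobs(img,col):
        if len(b)<150: continue
        P=rays(n,cv2.convexHull(b.astype(np.int32))[:,0],z); c=P.mean(0)
        if near is not None and np.hypot(*(c-near))>.06: continue
        if np.ptp(P,0).max()>.1 : continue
        o=ctrl.camera_params(n)["pose"][:2,3]
        for _ in range(4):
            Q=P[(P-c)@(c-o)>0]; c,e=circle(Q,.027)
        if best is None or len(b)>best[2]: best=(c,e,len(b))
    return best
E
python3 - <<'E'
from vis import *
np.set_printoptions(precision=4,suppress=True)
im={n:ctrl.read_camera(n) for n in("top","side")}
C={"red":(240,228),"blue":(312,158),"green":(451,156),"yellow":(477,227)}
S={"red":(466,231),"blue":(440,165),"green":(243,228),"yellow":(312,170)}
for c in HUE:
    near=rays("top",[C[c]],.098)[0]
    print("cap",c,[cap(n,im[n],c,near) for n in im])
    near=rays("top",[S[c]],.026)[0]
    for n in im:
        P=np.vstack([q for q in (rays(n,b,.026) for b in blobs(im[n],c)) if np.hypot(*(q-near).T).max()<.065] or [near[None]])
        r=circle(P,.040); print("  ring",c,n,*r,len(P))
near=rays("top",[(362,238)],.018)[0]; print("grey",near, rays("side",[(269,243)],.022), "stand",rays("top",[(183,156)],.01),rays("side",[(342,122)],.01))
E
```

```text
cap red [(array([0.4622, 0.2578]), np.float64(0.0006226441182761819), 591), (array([0.4623, 0.2561]), np.float64(0.0005791222966186631), 313)]
  ring red top [ 0.4565 -0.2398] 0.0020669991631404785 257
  ring red side [ 0.4563 -0.2427] 0.0022285957476392173 392
cap yellow [(array([ 0.4552, -0.2341]), np.float64(0.00042932969108660997), 616), (array([ 0.455 , -0.2389]), np.float64(0.0002464277800295633), 832)]
  ring yellow top [0.5943 0.1026] 0.0018686978233959331 224
  ring yellow side [0.594  0.1003] 0.0024873562574744437 229
cap green [(array([ 0.605 , -0.1922]), np.float64(0.0006552818891245384), 456), (array([ 0.6061, -0.1982]), np.float64(0.00037414159708120336), 589)]
  ring green top [0.4673 0.2555] 0.0015222982759423033 201
  ring green side [0.4671 0.2538] 0.0020952325564775674 147
cap blue [(array([0.5958, 0.1037]), np.float64(0.0005366599808203656), 501), (array([0.5974, 0.1003]), np.float64(0.0005183675278966016), 338)]
  ring blue top [ 0.6091 -0.1975] 0.0017850892743619337 202
  ring blue side [ 0.6089 -0.2002] 0.002178038440541136 347
grey [ 0.4409 -0.008 ] [[ 0.4413 -0.011 ]] stand [[0.6354 0.397 ]] [[0.6368 0.3909]]
```

```bash
cat > mv.py <<'E'
from vis import *
np.set_printoptions(precision=4,suppress=True)
ST={"red":(.4564,-.2412),"yellow":(.5942,.1015),"green":(.4672,.2547),"blue":(.609,-.1988),"grey":(.441,-.0095)}
HI,G=.158,.037
def rot(p):
    y=np.r_[np.array(p)/np.hypot(*p),0]; z=np.array([0,0,-1.]); return np.c_[np.cross(y,z),y,z]
def pick(p):
    ctrl.goto([*p,HI],rot(p)); ctrl.command_gripper(1.0)
    hit=ctrl.move_l([*p,G],vel=.12,contact_N=8)
    ctrl.command_gripper(0.0); ctrl.sleep(.2)
    print("grip hit",hit,"w mm",ctrl.current_grip_width()*91,"F",ctrl.current_grasp_force(),"tcp",ctrl.current_tool_pos())
    ctrl.move_l([*p,HI],vel=.1); print("  lifted w",ctrl.current_grip_width()*91,"F",ctrl.current_grasp_force(),"load",ctrl.current_contact_force())
def place(p):
    ctrl.move_l([*p,HI],vel=.2,ori=rot(p)); ctrl.sleep(.3)
    ctrl.move_l([*p,G+.012],vel=.1); ctrl.sleep(.2)
    hit=ctrl.move_l([*p,G-.006],vel=.015,contact_N=3)
    print("place hit",hit,"tcp",ctrl.current_tool_pos(),"F",ctrl.current_contact_force())
def release(p):
    ctrl.command_gripper(.8); ctrl.sleep(.2); ctrl.move_l([*p,HI],vel=.12); print("t",ctrl.current_t())
E
python3 - <<'E'
from mv import *
pick((.4622,.257)); place(ST["grey"])
for n in("top","side"):
    im=ctrl.read_camera(n); cv2.imwrite(f"pics/{n}1.png",im)
E
```

```text
grip hit False w mm 53.225897638810046 F 29.988468289375305 tcp [0.4623 0.257  0.0371]
  lifted w 53.20485330617094 F 30.001586079597473 load [-0.187  -0.8335 -0.8832]
place hit True tcp [ 0.4412 -0.0095  0.0369] F [1.3245 0.2761 6.3567]
```

View pics/side1.png

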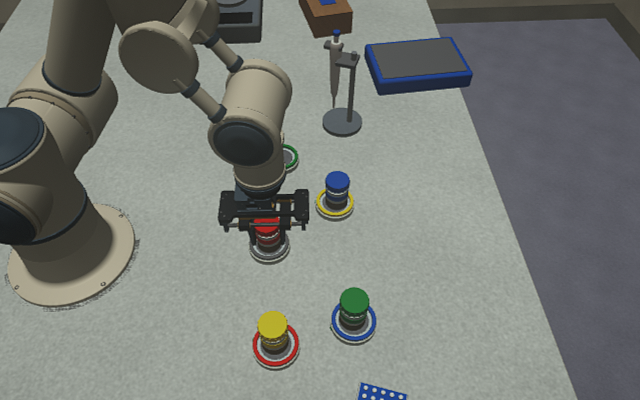

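The red jar stands inside the grey collar at (268,240), still held. The contact height equals the pick height, so it is seated. I'll release it, then do the next jar and check.

```bash
python3 - <<'E'
from mv import *
release(ST["grey"])
pick((.6056,-.1952)); place(ST["green"]); release(ST["green"])
im={n:ctrl.read_camera(n) for n in("top","side")}
cv2.imwrite("pics/side2.png",im["side"])
for c,p in(("red","grey"),("green","green"),("blue","yellow"),("yellow","red")): print(c,[cap(n,im[n],c,np.array(ST[p])) for n in im])
E
```

```text
t 11.15
grip hit False w mm 52.971804753731575 F 29.95646271854639 tcp [ 0.6058 -0.1953  0.0371]
  lifted w 53.324045421120076 F 29.96576227247715 load [-0.5016  1.6727 -3.6653]
place hit True tcp [0.4674 0.2548 0.0369] F [ 1.2636 -0.622   6.4541]
t 22.9
red [(array([ 0.4419, -0.0074]), np.float64(0.00021058452718532105), 606), (array([ 0.4417, -0.0104]), np.float64(0.0005595777093368487), 467)]
green [None, (array([0.4688, 0.252 ]), np.float64(0.0009745783683201402), 254)]
blue [(array([0.5957, 0.1036]), np.float64(0.000569553978122426), 498), (array([0.5974, 0.1003]), np.float64(0.0005183675278966016), 339)]
yellow [(array([ 0.4551, -0.2341]), np.float64(0.0004509576734771171), 630), (array([ 0.455 , -0.2389]), np.float64(0.0002464277800295633), 830)]
```

View pics/side2.png

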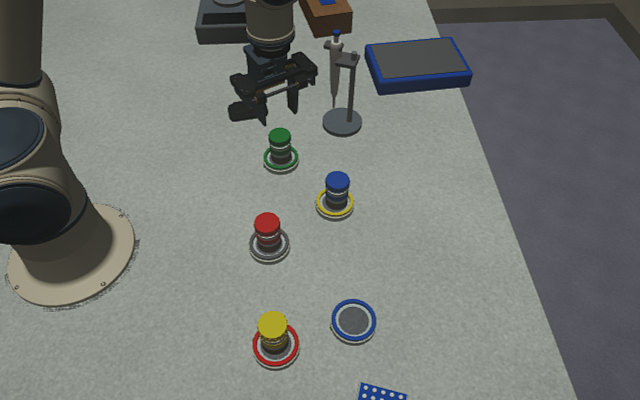

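The green jar stands upright in the green collar (280,150), red is on grey (268,240), and the blue stirrer is empty (354,321). I'll carry on with blue, yellow and red.

```bash
python3 - <<'E'
from mv import *
def chk(g):
    if abs(ctrl.current_tool_pos()[2]-G)>.0025: raise SystemExit("bad seat height")
for j,p,g in(("blue",(.5966,.102),"blue"),("yellow",(.4551,-.2365),"yellow"),("red",(.4418,-.0089),"red")):
    pick(p)
    if ctrl.current_grasp_force()<15: raise SystemExit("lost")
    place(ST[g]); chk(g); release(ST[g])
ctrl.move_l([.38,-.05,.3],vel=.2)
im={n:ctrl.read_camera(n) for n in("top","side")}
for n in im: cv2.imwrite(f"pics/{n}3.png",im[n])
for c in HUE: print(c,ST[c],[cap(n,im[n],c,np.array(ST[c])) for n in im])
print(ctrl.current_t())
E
```

```text
grip hit False w mm 53.16872724950275 F 29.926733896136284 tcp [0.5968 0.102  0.0371]
  lifted w 53.21477817983664 F 29.932594746351242 load [-0.2147 -0.0183 -2.6821]
place hit True tcp [ 0.6091 -0.1989  0.0369] F [ 1.9419 -0.172   5.9098]
t 33.7583
grip hit False w mm 53.37578415145414 F 29.994065165519714 tcp [ 0.4552 -0.2365  0.037 ]
  lifted w 52.67526564823454 F 30.00107914209366 load [-0.8139 -0.8202 -1.0066]
place hit True tcp [0.5943 0.1015 0.0369] F [-0.2966  0.483   5.0587]
t 44.6833
grip hit False w mm 53.19841687404316 F 29.997842609882355 tcp [ 0.4418 -0.0089  0.037 ]
  lifted w 52.94299657286268 F 30.00053197145462 load [ 0.6899 -0.0967 -1.89  ]
place hit True tcp [ 0.4562 -0.2411  0.0369] F [0.0004 0.21   7.0849]
t 55.05
red (0.4564, -0.2412) [None, (array([ 0.4562, -0.2427]), np.float64(0.000325885667286668), 1202)]
yellow (0.5942, 0.1015) [(array([0.5937, 0.1011]), np.float64(0.0039428525118443405), 791), None]
green (0.4672, 0.2547) [(array([0.4666, 0.2551]), np.float64(0.003293332766615682), 764), (array([0.4677, 0.2524]), np.float64(0.00031604356122380523), 255)]
blue (0.609, -0.1988) [(array([ 0.6087, -0.195 ]), np.float64(0.0011334077962064505), 515), None]
56.55
```

View pics/side3.png

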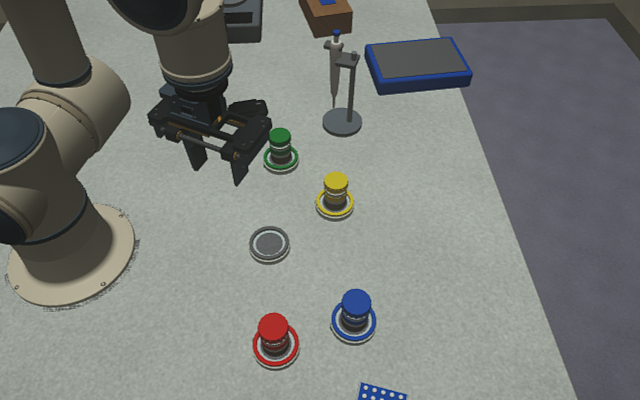

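View pics/top3.png

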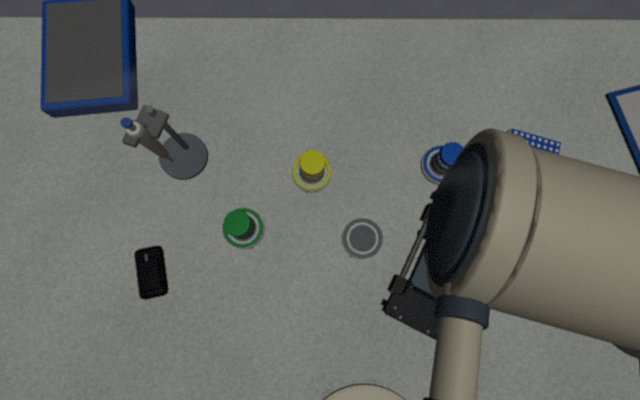

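All four jars stand upright in their matching collars: in the side view green is at (280,150), yellow (336,195), blue (355,315) and red (274,335). Grey is empty at (269,243), the pipette stand is unmoved at (183,156) in the top view, and the gripper is clear of everything.

```bash
python3 -c "
from bench import ctrl
print(ctrl.sign_off())"
```

```text
the job is handed in; nothing more can be done
None
```

The job is handed in: each jar stands in the collar matching its cap, the grey stirrer is empty, the pipette stand was not disturbed, and it took about 57 s of the 109 s allowed.

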